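# Lock the lamp holder into the microscope lamp house

## Robot

A 7-joint arm with a two-finger parallel gripper is mounted at the origin on the work surface. World frame = base frame: x ahead of the robot, y to its left, z up, the work surface at z = 0. Lengths are in m, angles in rad, forces in N, time in s.
With the tool pointing down it reaches from about 0.4 to 0.85 m from the base axis. Payload 10.4 kg.
Tool frame: the origin (TCP) lies midway between the tips of the shut fingers; the grasp point (between the pads) lies manip.grip_depth behind it (manip.grip_depth is the distance from the TCP to the grasp point, in m); z points along the fingers, x is the direction in which the jaws open and shut, and the axes are right-handed (so a half turn about z gives the same grasp; the last joint's range is limited). The gripper opens to 85 mm and grips with 20 to 120 N. Pads are 22 mm wide; open, the fingers measure 114 mm over their backs; the gripper's body (76 mm by 85 mm) begins 54 mm behind the grasp point. The pads swing forward as they close: fully open they stand 13 mm farther back than shut.
Start: joints at [1.145, 0.332, -0.065, 1.46, 0.022, 1.35, -0.088], TCP at [0.245, -0.575, 0.231] pointing down, gripper open.
Joint ranges: [-2.6, 2.6], [-0.5, 2.12], [-1.47, 1.34], [0.16, 2.42], [-1.27, 4.41], [0.06, 2.06], [-2.6, 2.6]. Speed limits (rad/s): [2.22, 2.22, 2.79, 2.79, 3.14, 3.14, 3.14].

## Interface

Orientations are given as a unit quaternion [x, y, z, w].
In Python, from workcell import manip gives the robot as it stands. The module is installed in compiled form; this text tells all that it offers.
- The arm moves only by the tool send_rows, never from a script. Its argument "steps" is a list of rows, each a list of 2 entries, a list of its own where there are three numbers: the shift along the tool's x, y, z in m, then the turn about the tool's z in rad. In form: [[[x, y, z], spin], ...]. A call has exactly 8 rows; each row is the pose to reach, as a shift and turn from the pose commanded when the call began, along the tool's axes at that moment; what a row does not reach only later rows make up. A row lasts 1/8 s, in which the tool goes at most 62.5 mm and 10.7 degrees, less where a joint would pass 70% of its speed; a pose out of reach is approached as far as the arm can. A call with a gripper value outside its range is refused whole. "hand" is the opening, from 0 (shut) to 1 (fully open), set as the call begins (left out, the last holds). The fingers move at their own pace and stop on an object; "force" is the grip in N (left out, the last holds). Time passes only in rows, so rows that repeat a pose let the fingers close, or fill a call up. It gives the time, the measured TCP pose, the force and the opening at its end, in the units of the state.
- manip.get_obs(): the state, without advancing time (a new reading comes with each control period).
- manip.camera(name): name is "scene" or "top" or "wrist"; returns (picture, depth): 400x640x3 uint8, red, green, blue; 400x640 float32, m along the optical axis (not along the pixel's ray), 0 where there is no reading.
- manip.camera_info(name): a dict with "intrinsics" (3x3 intrinsics, pixels), "dist_coeffs" ([k1, k2, p1, p2, k3] as OpenCV has them; the pictures are not rectified), "pose" (4x4, takes a point from camera to world coordinates); the wrist camera has in their place "T_tool_cam" (4x4, takes a point from camera to tool coordinates, whose origin is the TCP and whose axes are the tool frame's). Camera axes: x right, y up, looking along -z (the intrinsics and any distortion apply to the point x, -y, -z); pixel columns grow to the right and rows downward; lengths in m; the calibration is good to about 2 mm. A picture is of the moment at which its call begins: read the wrist's pose just before it. camera_info takes no time and is no camera call.
- manip.hand_in(): hands the job in, once; it reports no verdict.
The state is a dict: "clock": time; "joint_pos": joint angles; "joint_velocities": joint speeds; "tau": joint torques, N m; "position": TCP position; "ee_rot": TCP orientation; "ft_force": force on the tool from outside, world axes, zero at the start; "torque": the same for the moment, N m; "grip_width": opening from 0.0 (shut) to 1.0 (fully open).
Only numpy, scipy, OpenCV 4.12 (cv2) and the standard library are available. Lean on these libraries where they do the work, as an engineer would, in place of code of your own. Each camera call takes 0.05 s, during which the arm holds its last target.

## Task

Fit the lamp holder to the microscope's lamp house: lift it out of its stand by the handle, lower it bulb-down into the bayonet socket on top of the lamp house, feel for the two slots, and turn it clockwise (seen from above) until it has cammed down tight and is fully home. Do not force it, let go of it at the end, and leave the other things on the desk where they are.

Things in the scene. Friction and masses are not known exactly. Their poses are not given: they have to be found in the camera images.
- holder: Lamp holder, about 0.17 kg: aluminium plug, 48 mm across, 28 mm high (lowest 4 mm bevelled to 40 mm), glass bulb 12 mm thick hanging 22 mm below it, upright black bar handle on top. Origin: centre of the plug's underside; x along handle and pins (a half turn looks and works the same), z up. Starts upright in the stand, turned up to 35 degrees from the stand's x.
- holder_grip (a point): Middle of the holder's bar handle, 46 mm above the plug's underside. The bar is 64 mm long (x), 12 mm thick (y) and reaches from 28 to 64 mm above the plug's underside.
- holder_pins (a point): Point on the plug's axis, 14 mm above its underside, level with the two round steel pins: 8 mm thick, sticking out of the plug's sides to a radius of 34 mm, exactly below the handle's two ends (along x).
- stand: Grey round stand fixed to the desk, 84 mm wide at the foot, 74 mm at the top, 38 mm high; the plug stands 8 mm deep in a pocket 53 mm wide with a hole for the bulb (plug's underside 30 mm above the desk). Origin: centre of its underside; z up.
- lamphouse: White box, 130 x 130 x 90 mm, fixed to the desk, round grey snout towards +x; on top an upward bayonet socket (steel ring, 92 mm outside). Origin: centre of the box's underside, on the socket's axis; z up. Home, the plug's underside is 77 mm above this origin and friction keeps it there.
- socket (a point): Centre of the ring's flat top, 105 mm above the lamp house's underside, axes as the lamp house. Bore 51 mm; two opposite slots 13 mm wide, to a radius of 37 mm. The ring is clamped by hand: the line of the slots lies anywhere within 0.30 rad either side of x, NOT measured: find it by eye, or press lightly (5 N) and turn till the pins drop in. Pins on top of the ring: plug's underside 10 mm below this point.
- socket_floor (a point): Centre of the brass spring plate's top in the socket as it stands at the start, 20.5 mm below the ring's top. The plug meets it when the pins are in the slots (3 N, then 1.1 N per mm); press on until the plug's underside is 23 to 24 mm below the ring's top, then turn. A wall stops anticlockwise turning.
- socket_home (a point): Where the centre of the plug's underside is when home, 28 mm below the ring's top. Clockwise from above, from the slots: ramps under the ring take hold at about 0.28 rad and pull the holder down 6 mm until 1.05 rad, then a level part, then a hard stop at about 1.26 rad. Let the holder sink as it turns; turning takes up to 0.4 N m, at the stop the moment jumps above 0.5 N m.
- objective: Brass microscope objective standing on the desk, 26 mm wide, 46 mm high; bystander. Origin: centre of its underside.
- eyepiece: Black eyepiece standing on the desk, 32 mm wide, 55 mm high; bystander. Origin: centre of its underside.
- oil: Small amber bottle, 28 mm wide, 62 mm high; bystander. Origin: centre of its underside.
- slidebox: Flat blue box for slides, 85 x 130 x 32 mm; bystander. Origin: centre of its underside.
- mug: White mug, 80 mm wide, 92 mm high; bystander. Origin: centre of its underside.
- screwdriver: Screwdriver with a grey handle, 160 mm long, lying; bystander. Origin: under its middle.
- filter_ring: Aluminium filter ring lying flat, 42 mm wide, 8 mm high; bystander. Origin: centre of its underside.
- dish: Shallow glass dish, 90 mm wide, 16 mm high; bystander. Origin: centre of its underside.
There are look-alikes about, which are no part of the job. Leave any green look-alike of the holder alone. Leave any pink look-alike of the stand alone.

How it is judged:
By the outcome, as a careful person would: the job done as asked, in the order asked, and still so for the second after the job is handed in, with the robot touching nothing.
It also fails if it takes over 72 s, if anything falls off the work surface, if the arm or the gripper's body presses on something with over 40 N, if the wrist force passes 120 N, or if a joint passes its speed limit or range.

## Working session

There is one attempt and no reset: what is moved stays moved. The work goes in short steps, Python scripts to look and compute and a tool call to move; the robot and the scene stay as the last step left them, time stands still between calls to the robot, and variables do not carry over. Pictures are saved under pics/ and viewed, and the job is handed in when it is done.

Besides the shell and the picture viewer there is one more tool, called after "Request:" by a JSON object that holds its "name" and its "arguments". send_rows: Moves the arm, as the interface text tells. Its arguments: {"type":"object","properties":{"steps":{"type":"array"},"hand":{"type":"number"},"force":{"type":"number"}},"required":["steps"]}

```bash
mkdir -p pics; cat > h.py <<'E'
import numpy as np, cv2
from workcell import manip
from scipy.spatial.transform import Rotation as R
def cam(n):
    o=manip.get_obs(); p,d=manip.camera(n); i=manip.camera_info(n)
    if n=="wrist":
        T=np.eye(4);T[:3,:3]=R.from_quat(o["ee_rot"]).as_matrix();T[:3,3]=o["position"];P=T@np.array(i["T_tool_cam"])
    else: P=np.array(i["pose"])
    return p,d,np.array(i["intrinsics"]),np.array(i["dist_coeffs"]),P
def ray(u,v,K,D,P):
    q=cv2.undistortPoints(np.array([[[u,v]]],float),K,D)[0,0]
    return P[:3,3],P[:3,:3]@np.array([q[0],-q[1],-1])
def at_z(u,v,z,c):
    o,r=ray(u,v,*c); return o+r*(z-o[2])/r[2]
def cloud(d,c):
    vv,uu=np.mgrid[0:d.shape[0],0:d.shape[1]]
    q=cv2.undistortPoints(np.stack([uu,vv],-1).reshape(-1,1,2).astype(float),c[0],c[1]).reshape(d.shape+(2,))
    X=np.stack([q[...,0]*d,-q[...,1]*d,-d],-1)
    return X@c[2][:3,:3].T+c[2][:3,3]
def save(n,name):
    p,d,K,D,P=cam(n); cv2.imwrite(f"pics/{name}.png",p[...,::-1]); np.savez(f"pics/{name}.npz",p=p,d=d,K=K,D=D,P=P)
def load(name):
    z=np.load(f"pics/{name}.npz"); return z["p"],z["d"],(z["K"],z["D"],z["P"])
def crop(name,x0,y0,x1,y1,s):
    p,_,_=load(name); cv2.imwrite(f"pics/{name}_c{x0}_{y0}.png",cv2.resize(p[y0:y1,x0:x1,::-1],None,fx=s,fy=s,interpolation=cv2.INTER_CUBIC))
E
python3 - <<'E'
from h import *
print(manip.get_obs(),manip.grip_depth)
save("scene","s1");save("top","t1")
for n in("scene","top"):print(manip.camera_info(n))
print(manip.camera_info("wrist"))
E
```

```text
{'clock': 0.0, 'joint_pos': array([ 1.14537598,  0.33291917, -0.06472502,  1.46095367,  0.02162943,
        1.34990975, -0.08847782]), 'joint_velocities': array([-0.00069487,  0.00112057,  0.00019472,  0.00209229, -0.00214284,
        0.00013093,  0.00023364]), 'tau': array([ 2.00014671e-03, -6.25439572e+01,  5.05579705e-02, -3.91607809e+01,
        1.63516944e-02,  9.90390225e-03,  2.86381794e-05]), 'position': array([ 0.2448569 , -0.57461983,  0.23048058]), 'ee_rot': array([ 8.34290532e-01, -5.51324543e-01, -6.46435486e-04, -3.73468170e-04]), 'ft_force': array([-0.6234631 , -0.87554651, -0.69963884]), 'torque': array([0.05736234, 0.00564546, 0.04901683]), 'grip_width': 1.0007835502973612} 0.0187
{'intrinsics': array([[392.78928895,   0.        , 320.77927222],
       [  0.        , 392.78928895, 194.7386143 ],
       [  0.        ,   0.        ,   1.        ]]), 'dist_coeffs': array([-0.02943237,  0.        ,  0.        ,  0.        ,  0.        ]), 'pose': array([[-0.36656227, -0.5563619 ,  0.74571679,  1.32060845],
       [ 0.93039238, -0.21794253,  0.294739  ,  0.32875804],
    
[... 547 characters left out ...]
8503409,  1.13145567],
       [ 0.        ,  0.        ,  0.        ,  1.        ]])}
{'intrinsics': array([[283.82859136,   0.        , 324.56504562],
       [  0.        , 283.82859136, 200.07341395],
       [  0.        ,   0.        ,   1.        ]]), 'dist_coeffs': array([-0.02256808,  0.        ,  0.        ,  0.        ,  0.        ]), 'T_tool_cam': array([[ 9.99999631e-01,  7.51644651e-04,  4.17098110e-04,
         3.89041667e-04],
       [ 8.44650015e-04, -9.49319481e-01, -3.14311644e-01,
        -8.13394863e-02],
       [ 1.59708696e-04,  3.14311880e-01, -9.49319765e-01,
        -1.41785900e-01],
       [ 0.00000000e+00,  0.00000000e+00,  0.00000000e+00,
         1.00000000e+00]])}
```

View pics/s1.png

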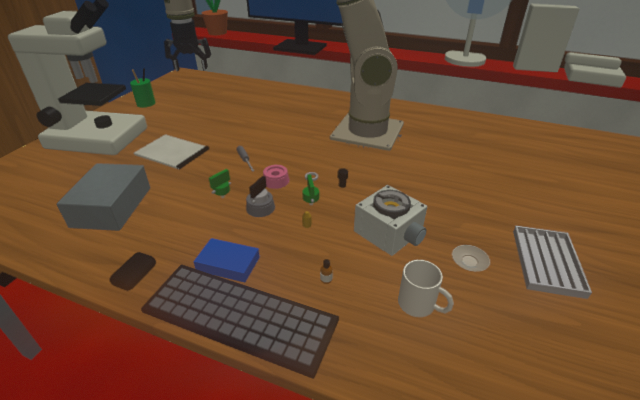

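View pics/t1.png

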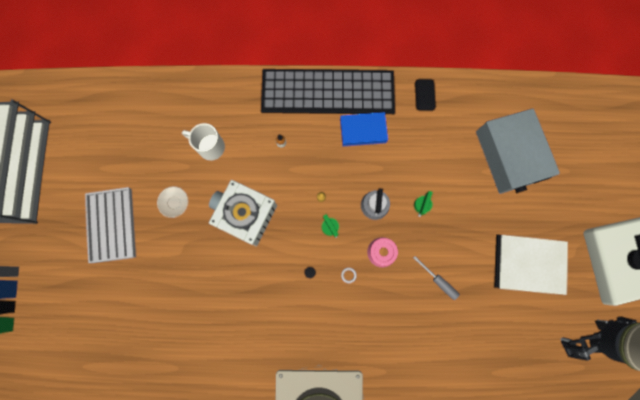

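Candidates for the holder: the black-handled one on the grey stand (top 378,203; scene 260,196), and green ones at top (424,203) and (330,227). The pink ring at (383,252) is the stand look-alike. The black-handled one fits; I'll check it in an enlarged crop.

```bash
python3 - <<'E'
from h import *
p,_,_=load("t1")
a=p[165:265,320:440]; b=p[165:260,195:290]
f=lambda a:cv2.resize(a[...,::-1],(390,390*a.shape[0]//a.shape[1]),interpolation=cv2.INTER_CUBIC)
A=f(a);B=f(b);h=max(len(A),len(B));o=np.zeros((h,790,3),np.uint8);o[:len(A),:390]=A;o[:len(B),400:]=B
cv2.imwrite("pics/c1.png",o)
p,_,_=load("s1")
a=p[150:250,200:320]; b=p[170:265,340:435]
A=f(a);B=f(b);h=max(len(A),len(B));o=np.zeros((h,790,3),np.uint8);o[:len(A),:390]=A;o[:len(B),400:]=B
cv2.imwrite("pics/c2.png",o)
_,d,c=load("t1")
W=cloud(d,c)
for n,(x,y) in dict(handle=(379,198),plate=(378,203),ring=(240,200),boxc1=(233,182)).items():print(n,W[y,x],d[y,x])
# segment: handle top z, ring top z
def seg(r,z0,z1,nm):
    y0,y1,x0,x1=r;w=W[y0:y1,x0:x1].reshape(-1,3);m=(w[:,2]>z0)&(w[:,2]<z1);q=w[m];print(nm,m.sum(),q.mean(0),q.min(0),q.max(0))
    (cx,cy),(a,b),t=cv2.minAreaRect(q[:,:2].astype(np.float32));print(cx,cy,a,b,t)
seg((165,235,350,405),.082,.11,"handle");seg((165,255,200,285),.098,.115,"ring");seg((165,255,200,285),.085,.095,"boxtop")
seg((165,235,350,405),.03,.05,"stand")
E
```

```text
handle [ 0.57141781 -0.15337244  0.09012182] 1.0572699
plate [ 0.55740184 -0.14989363  0.09396083] 1.0510875
ring [0.55951963 0.20955093 0.10705413] 1.0400262
boxc1 [0.60972468 0.23256838 0.09489316] 1.0607502
handle 121 [ 0.56515743 -0.15344776  0.09188167] [ 0.53367363 -0.16160712  0.08269912] [ 0.59867821 -0.14542118  0.0986335 ]
0.566242516040802 -0.15368913114070892 0.012807102873921394 0.06516387313604355 85.19959259033203
ring 666 [0.53119008 0.20790548 0.10558533] [0.4849993  0.16274573 0.09818744] [0.57825605 0.25406363 0.1114507 ]
0.5316810607910156 0.20855098962783813 0.09100513160228729 0.09059856086969376 56.45048904418945
boxtop 1400 [0.53079752 0.2056897  0.09048143] [0.44713358 0.12537521 0.08501161] [0.61631593 0.29277518 0.09493574]
0.5321409106254578 0.20850607752799988 0.12892790138721466 0.12865638732910156 64.65067291259766
stand 276 [ 0.56124379 -0.1504411   0.03805828] [ 0.53015947 -0.18988707  0.03002028] [ 0.60070645 -0.11716222  0.04806206]
0.5652053952217102 -0.15329033136367798 0.07227831333875656 0.07055658102035522 87.69927978515625
```

View pics/c1.png

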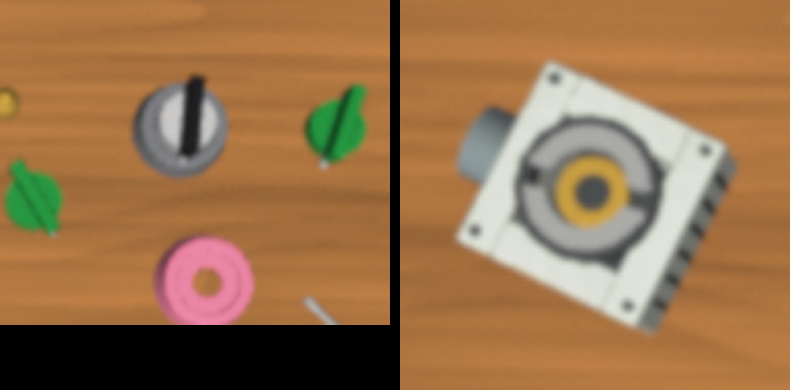

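View pics/c2.png

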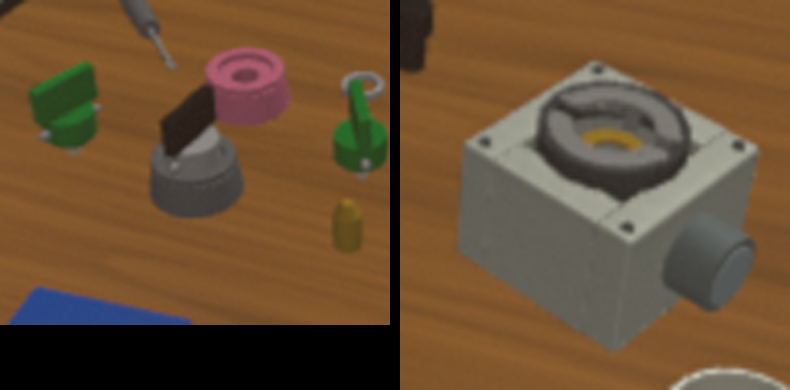

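The black-handled holder in the grey stand is confirmed (top crop 190,118). Slots show at crop (535,175) and (640,202). Now moving above the handle, then a wrist look.

```bash
cat >> h.py <<'E'
def go(p,ang,base=None):
    "tool shift + spin to reach world p with tool x at angle ang deg"
    o=manip.get_obs();M=R.from_quat(o["ee_rot"]).as_matrix()
    a=np.degrees(np.arctan2(M[1,0],M[0,0])); s=M.T@(np.array(p)-o["position"])
    sp=-((ang-a+180)%360-180)
    print("shift",s.round(4),"spin",np.radians(sp).round(4),"cur ang",a.round(2),"pos",np.round(o["position"],4))
def st():
    o=manip.get_obs();M=R.from_quat(o["ee_rot"]).as_matrix();print(round(o["clock"],2),o["position"].round(4),"ang",np.degrees(np.arctan2(M[1,0],M[0,0])).round(2),"tilt",M[:,2].round(3),"F",o["ft_force"].round(2),"T",o["torque"].round(3),"g",round(o["grip_width"],3),"j",o["joint_pos"].round(2))
E
python3 -c "
from h import *
go((.566,-.1536,.19),-94.8)"
```

```text
shift [-0.2614 -0.4605  0.0409] spin 0.4866 cur ang -66.92 pos [ 0.2449 -0.5747  0.2306]
```

Request:
{"name": "send_rows", "arguments": {"steps": [[[-0.026,-0.046,0.0],0.05],[[-0.052,-0.092,0.0],0.1],[[-0.078,-0.138,0.0],0.15],[[-0.104,-0.184,0.0],0.2],[[-0.131,-0.23,0.0],0.25],[[-0.157,-0.276,0.0],0.3],[[-0.183,-0.322,0.0],0.35],[[-0.21,-0.368,0.0],0.4]], "hand": 1.0}}

```text
clock: 1.1
position: [0.5019, -0.2361, 0.2311]
ee_rot: [0.707, -0.707, -0.0, 0.0]
ft_force: [-0.1, -0.0, 0.0]
grip_width: 1.002
```

```bash
python3 -c "
from h import *
st();go((.566,-.1536,.19),-94.8)"
```

```text
1.1 [ 0.5019 -0.2361  0.2311] ang -89.95 tilt [-0. -0. -1.] F [-0.15 -0.03  0.05] T [ 0.027 -0.048 -0.058] g 1.002 j [ 0.63  0.2  -0.31  1.64  0.06  1.32 -1.26]
shift [-0.0825 -0.0642  0.0411] spin 0.0847 cur ang -89.95 pos [ 0.5019 -0.2361  0.2311]
```

Request:
{"name": "send_rows", "arguments": {"steps": [[[-0.02,-0.016,0.01],0.02],[[-0.04,-0.032,0.02],0.04],[[-0.06,-0.048,0.03],0.06],[[-0.0825,-0.064,0.041],0.085],[[-0.0825,-0.064,0.041],0.085],[[-0.0825,-0.064,0.041],0.085],[[-0.0825,-0.064,0.041],0.085],[[-0.0825,-0.064,0.041],0.085]]}}

```text
clock: 2.1
position: [0.5648, -0.1557, 0.1906]
ee_rot: [-0.677, 0.736, -0.0, 0.0]
ft_force: [1.3, -0.6, 0.2]
grip_width: 1.0
```

```bash
python3 -c "
from h import *
st();save('wrist','w1')
_,d,c=load('w1');W=cloud(d,c);w=W.reshape(-1,3)
m=(w[:,2]>.085)&(w[:,2]<.11)&(abs(w[:,0]-.566)<.06)&(abs(w[:,1]+.153)<.06)
q=w[m];print(m.sum(),q.mean(0));print(cv2.minAreaRect(q[:,:2].astype(np.float32)))
"
```

```text
2.1 [ 0.5648 -0.1557  0.1906] ang -94.78 tilt [ 0. -0. -1.] F [ 1.32 -0.57  0.19] T [ 0.044 -0.018 -0.006] g 1.0 j [ 0.49  0.29 -0.36  1.61  0.11  1.26 -1.54]
908 [ 0.56910692 -0.15518057  0.09083546]
((0.567392885684967, -0.15502558648586273), (0.011955227702856064, 0.06367091834545135), 83.8255386352539)
```

View pics/w1.png

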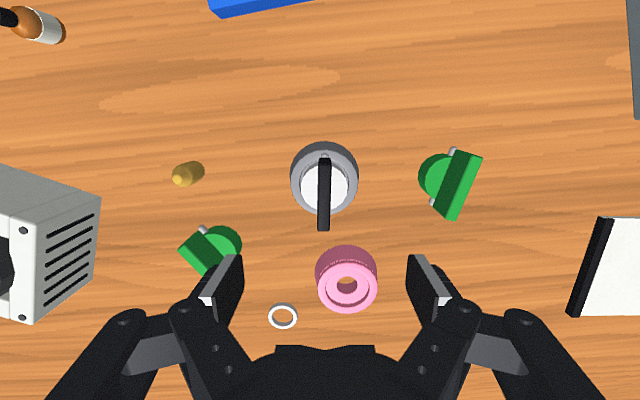

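Wrist view: black bar upright from (325,160) to (323,230) between the open fingers; green look-alikes at (450,185) and (212,250) are well clear. Aligning and descending.

```bash
python3 -c "
from h import *
go((.567,-.155,.062),-96)"
```

```text
shift [-0.0007 -0.002   0.1286] spin 0.0217 cur ang -94.76 pos [ 0.5649 -0.1555  0.1906]
```

Request:
{"name": "send_rows", "arguments": {"steps": [[[-0.0005,-0.002,0.02],0.02],[[-0.0005,-0.002,0.045],0.02],[[-0.0005,-0.002,0.07],0.02],[[-0.0005,-0.002,0.09],0.02],[[-0.0005,-0.002,0.11],0.02],[[-0.0005,-0.002,0.122],0.02],[[-0.0005,-0.002,0.1285],0.02],[[-0.0005,-0.002,0.1285],0.02]]}}

```text
clock: 3.15
position: [0.5671, -0.1545, 0.0617]
ee_rot: [-0.67, 0.742, 0.0, -0.0]
ft_force: [-0.2, 0.6, 0.3]
grip_width: 0.999
```

Request:
{"name": "send_rows", "arguments": {"steps": [[[0,0,0],0],[[0,0,0],0],[[0,0,0],0],[[0,0,0],0],[[0,0,0],0],[[0,0,0],0],[[0,0,0],0],[[0,0,0],0]], "hand": 0.0, "force": 60}}

```text
clock: 4.15
position: [0.5672, -0.1546, 0.062]
ee_rot: [-0.67, 0.742, -0.0, 0.0]
ft_force: [-0.7, -0.4, 3.7]
grip_width: 0.131
```

```bash
python3 -c "
from h import *
st();save('wrist','w2')"
```

```text
4.15 [ 0.5672 -0.1546  0.062 ] ang -95.86 tilt [ 0. -0. -1.] F [-0.73 -0.36  3.72] T [-0.08   0.061 -0.044] g 0.131 j [ 0.47  0.43 -0.34  1.73  0.16  1.01 -1.61]
```

View pics/w2.png

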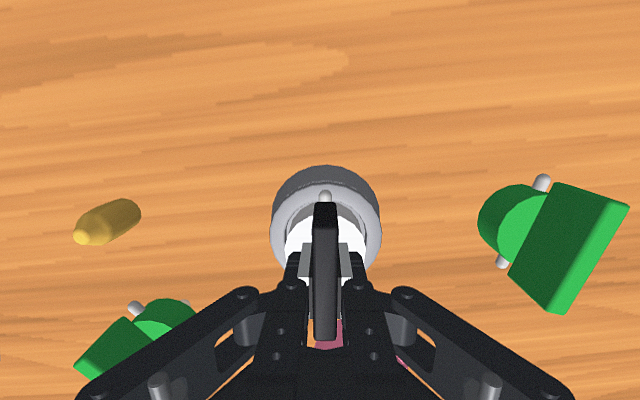

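Gripped (opening 0.131 ≈ 11 mm, bar 12 mm): bar at (325,203)-(325,340) centred between the pads. Lifting.

Request:
{"name": "send_rows", "arguments": {"steps": [[[0,0,-0.004],0],[[0,0,-0.012],0],[[0,0,-0.03],0],[[0,0,-0.055],0],[[0,0,-0.085],0],[[0,0,-0.115],0],[[0,0,-0.145],0],[[0,0,-0.16],0]]}}

```text
clock: 5.2
position: [0.5677, -0.1546, 0.2246]
ee_rot: [-0.67, 0.742, -0.001, 0.001]
ft_force: [-0.1, 0.4, -2.3]
grip_width: 0.13
```

```bash
python3 -c "
from h import *
st();go((.509,.12,.222),-14.7)"
```

```text
5.2 [ 0.5677 -0.1546  0.2246] ang -95.85 tilt [ 0.003 -0.001 -1.   ] F [-0.14  0.36 -2.32] T [-0.006  0.003  0.004] g 0.13 j [ 0.49  0.28 -0.36  1.56  0.1   1.32 -1.56]
shift [-0.2672  0.0864  0.0022] spin -1.4163 cur ang -95.85 pos [ 0.5677 -0.1546  0.2246]
```

Request:
{"name": "send_rows", "arguments": {"steps": [[[-0.03,0.01,0],-0.18],[[-0.065,0.021,0],-0.36],[[-0.1,0.032,0],-0.54],[[-0.135,0.044,0],-0.72],[[-0.17,0.055,0],-0.9],[[-0.205,0.066,0],-1.08],[[-0.24,0.078,0],-1.25],[[-0.267,0.086,0],-1.416]]}}

```text
clock: 6.2
position: [0.508, 0.1215, 0.2219]
ee_rot: [0.992, -0.125, -0.0, 0.0]
ft_force: [0.5, -1.0, -2.4]
grip_width: 0.132
```

Request:
{"name": "send_rows", "arguments": {"steps": [[[0,0,0],0],[[0,0,0],0],[[0,0,0],0],[[0,0,0],0],[[0,0,0],0],[[0,0,0],0],[[0,0,0],0],[[0,0,0],0]]}}

```text
clock: 7.2
position: [0.5087, 0.1199, 0.2218]
ee_rot: [0.992, -0.128, 0.0, 0.0]
ft_force: [-0.6, 0.1, -0.9]
grip_width: 0.131
```

```bash
python3 -c "
from h import *
st();save('wrist','w3')
_,d,c=load('w3');w=cloud(d,c).reshape(-1,3)
for a,b in((.1,.112),(.084,.096)):
  m=(w[:,2]>a)&(w[:,2]<b)&(abs(w[:,0]-.532)<.1)&(abs(w[:,1]-.2085)<.1)
  q=w[m];print(m.sum(),q.mean(0));print(cv2.minAreaRect(q[:,:2].astype(np.float32)))
"
```

```text
7.2 [0.5087 0.1199 0.2218] ang -14.72 tilt [ 0. -0. -1.] F [-0.55  0.11 -0.91] T [ 0.043 -0.021 -0.041] g 0.131 j [ 0.31  0.17 -0.69  1.71  0.11  1.3  -0.66]
6404 [0.53381577 0.21057062 0.10400631]
((0.5331407785415649, 0.20829156041145325), (0.09251704812049866, 0.09240176528692245), 56.169898986816406)
12138 [0.53495857 0.21385756 0.08896984]
((0.5333289504051208, 0.20820043981075287), (0.13104844093322754, 0.13086897134780884), 64.82505798339844)
```

View pics/w3.png

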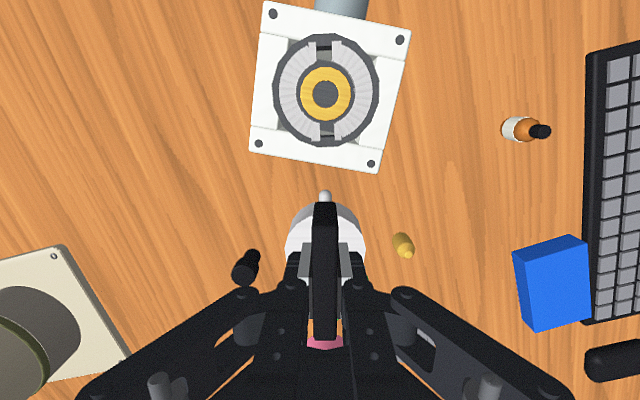

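The socket ring is at image centre (325,91), slots at about (323,47) and (326,132), nearly in line with the bar. Measuring the slot line in an enlargement.

```bash
python3 -c "
from h import *
crop('w3',265,25,385,155,4.5)"
```

```text
(no output)
```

View pics/w3_c265_25.png

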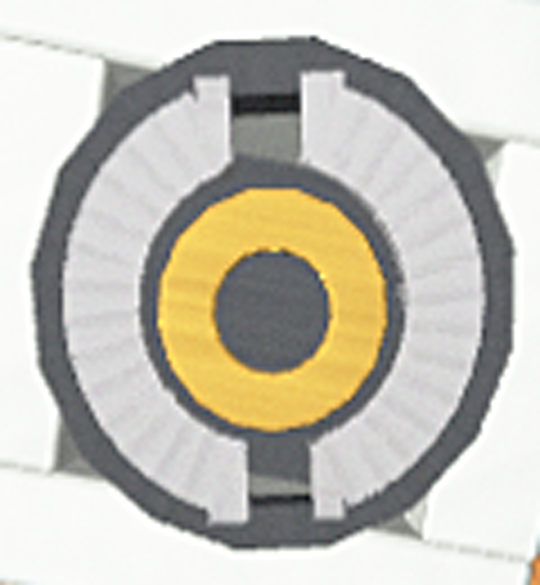

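```bash
python3 -c "
from h import *
_,d,c=load('w3')
f=lambda x,y:at_z(265+x/4.5-.4,25+y/4.5-.4,.105,c)
for (a,b) in (((230,78),(302,78)),((230,158),(302,158)),((248,440),(313,440)),((248,518),(313,518))):
  print(f(*a)[:2],f(*b)[:2],np.linalg.norm(f(*a)-f(*b)))
u=(f(266,118));l=f(280.5,480)
print(u,l,np.degrees(np.arctan2(*(u-l)[1::-1])),(u+l)/2)
# bar angle and centre by depth
w=cloud(d,c).reshape(-1,3)
zt=.2218-.032+.064
m=(abs(w[:,2]-zt)<.006)&(np.hypot(w[:,0]-.5087,w[:,1]-.1199)<.05)
q=w[m];print(m.sum());print(cv2.minAreaRect(q[:,:2].astype(np.float32)))
go((.5332,.2084,.2218),-14.7)
"
```

```text
[0.53574802 0.24821775] [0.54835909 0.24489358] 0.01304182751845888
[0.53225012 0.23542238] [0.54507051 0.23204255] 0.01325841507394507
[0.52235936 0.18591667] [0.53467007 0.18267128] 0.012731314814044492
[0.51844156 0.17136584] [0.53097732 0.1680602 ] 0.012964273276230056
[0.54036963 0.24019237 0.105     ] [0.52657973 0.17688061 0.105     ] 77.71235395928075 [0.53347468 0.20853649 0.105     ]
3850
((0.5072526931762695, 0.12103873491287231), (0.06293956190347672, 0.03623297065496445), 55.72550964355469)
shift [ 0.0012 -0.0918  0.    ] spin -0.0004 cur ang -14.73 pos [0.5087 0.1199 0.2218]
```

```bash
python3 -c "
from h import *
crop('w3',265,180,385,360,3.3)"
```

```text
(no output)
```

View pics/w3_c265_180.png

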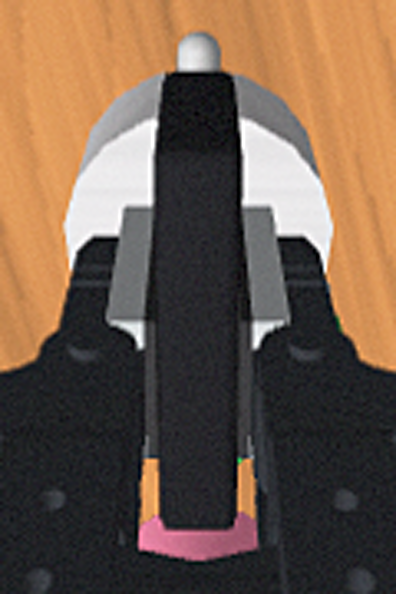

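```bash
python3 -c "
from h import *
_,d,c=load('w3')
zt=.2218+.032
a=at_z(325,225.5,zt,c);b=at_z(325,339.6,zt,c);m=(a+b)/2
print(a,b,np.linalg.norm(a-b),m, d[225:240:4,325])
t=np.radians(-14.73);X=np.array([np.cos(t),np.sin(t)]);Y=np.array([np.sin(t),-np.cos(t)])
e=m[:2]-np.array([.5087,.1199]);print('tool xy of bar centre',e@X,e@Y)
W=cloud(d,c);print(W[225:340:12,325].round(4))
o=d.copy();s=np.degrees(np.arctan2(*(a-b)[1::-1]));print(s)
go((.5334,.2084,.175),-12.3)
"
```

```text
[0.51786813 0.15186273 0.2538    ] [0.50239844 0.09307608 0.2538    ] 0.06078800519599722 [0.51013328 0.12246941 0.2538    ] [0.12441643 0.12243546 0.12351879 0.1239584 ]
tool xy of bar centre 0.0007328698123345791 -0.002849394656109031
[[0.5174 0.15   0.2489]
 [0.5162 0.1454 0.251 ]
 [0.5147 0.1399 0.2513]
 [0.513  0.1333 0.2499]
 [0.5114 0.1274 0.2503]
 [0.5097 0.1208 0.2499]
 [0.5082 0.1153 0.2511]
 [0.5062 0.1074 0.2496]
 [0.5045 0.1012 0.2505]
 [0.5026 0.0937 0.2501]]
75.25687850088347
shift [ 0.0013 -0.0919  0.0468] spin -0.0423 cur ang -14.73 pos [0.5087 0.1199 0.2218]
```

```bash
python3 -c "
from h import *
go((.5328,.2073,.175),-12.3)"
```

```text
shift [ 0.001  -0.0907  0.0468] spin -0.0423 cur ang -14.73 pos [0.5087 0.1199 0.2218]
```

Request:
{"name": "send_rows", "arguments": {"steps": [[[0,-0.015,0],-0.01],[[0,-0.035,0],-0.02],[[0.001,-0.055,0],-0.03],[[0.001,-0.075,0],-0.042],[[0.001,-0.0905,0.01],-0.042],[[0.001,-0.0905,0.03],-0.042],[[0.001,-0.0905,0.042],-0.042],[[0.001,-0.0905,0.047],-0.042]]}}

```text
clock: 8.25
position: [0.5323, 0.206, 0.1734]
ee_rot: [0.994, -0.108, -0.001, 0.001]
ft_force: [0.6, 0.2, -1.8]
grip_width: 0.133
```

```bash
python3 -c "
from h import *
st();save('scene','s2');crop('s2',340,140,450,240,5)"
```

```text
8.25 [0.5323 0.206  0.1734] ang -12.38 tilt [-0.002 -0.001 -1.   ] F [ 0.61  0.19 -1.8 ] T [ 0.019 -0.013 -0.01 ] g 0.133 j [ 0.15  0.34 -0.72  1.65  0.23  1.24 -0.84]
```

View pics/s2_c340_140.png

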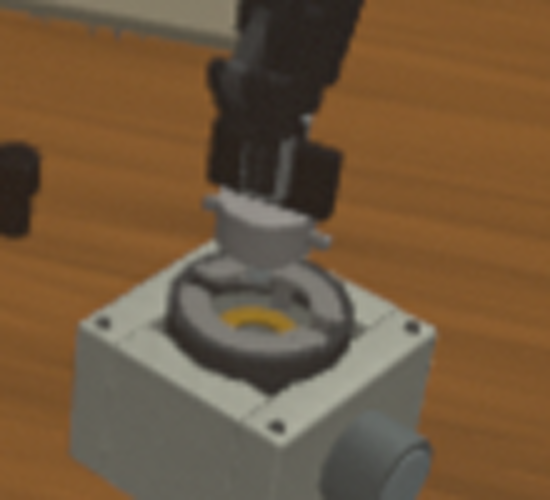

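Plug hangs over the socket, pins at crop (208,202) and (320,240), in line with the slots (200,280) and (335,325). Checking the axis numerically.

```bash
python3 -c "
from h import *
_,d,c=load('s2')
for z in (.1555,.152):
  a=at_z(340+208/5,140+202/5,z,c);b=at_z(340+322/5,140+239/5,z,c);print(a,b,np.linalg.norm(a-b),(a+b)/2,np.degrees(np.arctan2(*(b-a)[1::-1])))
# ring centre in scene from pixels: ring outer-top ellipse
W=cloud(d,c);w=W.reshape(-1,3)
p,d1,c1=load('s1');w=cloud(d1,c1).reshape(-1,3)
m=(w[:,2]>.1005)&(w[:,2]<.112)&(np.hypot(w[:,0]-.533,w[:,1]-.208)<.06);print(cv2.minAreaRect(w[m][:,:2].astype(np.float32)),w[m][:,2].mean())
st();go((.5328,.2073,.135),-12.3)
"
```

```text
[0.53108638 0.17664936 0.1555    ] [0.54149391 0.23506603 0.1555    ] 0.05933653427852537 [0.53629014 0.20585769 0.1555    ] 79.89816267568884
[0.52602012 0.17567329 0.152     ] [0.53649443 0.23446482 0.152     ] 0.0597172891627673 [0.53125727 0.20506906 0.152     ] 79.89816267568882
((0.5336856842041016, 0.207199826836586), (0.09380888938903809, 0.09184738248586655), 12.398877143859863) 0.10441709335046943
8.3 [0.5324 0.2061 0.1734] ang -12.38 tilt [-0.001 -0.001 -1.   ] F [ 0.8   0.29 -2.07] T [-0.037  0.025 -0.032] g 0.134 j [ 0.15  0.34 -0.72  1.65  0.23  1.24 -0.84]
shift [ 0.0002 -0.0013  0.0384] spin -0.0014 cur ang -12.38 pos [0.5324 0.2061 0.1734]
```

Request:
{"name": "send_rows", "arguments": {"steps": [[[0,-0.001,0],0],[[0,-0.001,0.006],0],[[0,-0.001,0.014],0],[[0,-0.001,0.022],0],[[0,-0.001,0.03],0],[[0,-0.001,0.036],0],[[0,-0.001,0.038],0],[[0,-0.001,0.038],0]]}}

```text
clock: 9.3
position: [0.5329, 0.2081, 0.1368]
ee_rot: [0.994, -0.107, 0.0, 0.0]
ft_force: [-0.4, -0.3, -1.7]
grip_width: 0.133
```

```bash
python3 -c "
from h import *
st();go((.533,.2078,.135),-12.3)"
```

```text
9.3 [0.5329 0.2081 0.1368] ang -12.32 tilt [ 0. -0. -1.] F [-0.4  -0.33 -1.72] T [ 0.013  0.003 -0.013] g 0.133 j [ 0.13  0.38 -0.71  1.69  0.26  1.17 -0.86]
shift [0.0001 0.0003 0.0018] spin -0.0003 cur ang -12.32 pos [0.5329 0.2081 0.1368]
```

Request:
{"name": "send_rows", "arguments": {"steps": [[[0,0,0.001],0],[[0,0,0.002],0],[[0,0,0.003],0],[[0,0,0.004],0],[[0,0,0.005],0],[[0,0,0.006],0],[[0,0,0.007],0],[[0,0,0.007],0]]}}

```text
clock: 10.3
position: [0.5329, 0.208, 0.1297]
ee_rot: [0.994, -0.107, -0.0, 0.0]
ft_force: [-0.3, -0.2, -1.0]
grip_width: 0.128
```

```bash
python3 -c "
from h import *
st()"
```

```text
10.3 [0.5329 0.208  0.1297] ang -12.32 tilt [-0. -0. -1.] F [-0.34 -0.19 -1.01] T [-0.018  0.025  0.011] g 0.128 j [ 0.13  0.38 -0.71  1.7   0.27  1.16 -0.86]
```

Request:
{"name": "send_rows", "arguments": {"steps": [[[0,0,0.001],0],[[0,0,0.002],0],[[0,0,0.003],0],[[0,0,0.004],0],[[0,0,0.005],0],[[0,0,0.006],0],[[0,0,0.006],0],[[0,0,0.006],0]]}}

```text
clock: 11.3
position: [0.5329, 0.2081, 0.1238]
ee_rot: [0.994, -0.107, 0.0, 0.0]
ft_force: [-0.7, 0.4, -1.4]
grip_width: 0.127
```

```bash
python3 -c "
from h import *
st()"
```

```text
11.3 [0.5329 0.2081 0.1238] ang -12.32 tilt [ 0. -0. -1.] F [-0.66  0.43 -1.42] T [ 0.028  0.033 -0.036] g 0.127 j [ 0.13  0.39 -0.71  1.7   0.27  1.15 -0.87]
```

No contact force, and the pins are already below the ring top, so they are in the slots. Continuing to the spring plate.

Request:
{"name": "send_rows", "arguments": {"steps": [[[0,0,0.001],0],[[0,0,0.002],0],[[0,0,0.003],0],[[0,0,0.004],0],[[0,0,0.005],0],[[0,0,0.006],0],[[0,0,0.006],0],[[0,0,0.006],0]]}}

```text
clock: 12.3
position: [0.533, 0.2081, 0.118]
ee_rot: [0.994, -0.107, 0.0, 0.0]
ft_force: [-1.1, -0.7, 2.1]
grip_width: 0.13
```

```bash
python3 -c "
from h import *
st()"
```

```text
12.3 [0.533  0.2081 0.118 ] ang -12.32 tilt [ 0. -0. -1.] F [-1.1  -0.66  2.05] T [-0.159  0.283  0.005] g 0.13 j [ 0.13  0.4  -0.7   1.71  0.28  1.14 -0.87]
```

Request:
{"name": "send_rows", "arguments": {"steps": [[[0,0,0.0005],0],[[0,0,0.001],0],[[0,0,0.0015],0],[[0,0,0.002],0],[[0,0,0.0025],0],[[0,0,0.0025],0],[[0,0,0.0025],0],[[0,0,0.0025],0]]}}

```text
clock: 13.3
position: [0.533, 0.2081, 0.1154]
ee_rot: [0.994, -0.107, 0.0, 0.0]
ft_force: [-1.2, -1.0, 6.1]
grip_width: 0.135
```

```bash
python3 -c "
from h import *
st();st();st()"
```

```text
13.3 [0.533  0.2081 0.1154] ang -12.32 tilt [ 0. -0. -1.] F [-1.2  -1.02  6.13] T [-0.283  0.374 -0.04 ] g 0.135 j [ 0.13  0.4  -0.7   1.71  0.28  1.13 -0.87]
13.3 [0.533  0.2081 0.1154] ang -12.32 tilt [ 0. -0. -1.] F [-1.2  -1.02  6.13] T [-0.283  0.374 -0.04 ] g 0.135 j [ 0.13  0.4  -0.7   1.71  0.28  1.13 -0.87]
13.3 [0.533  0.2081 0.1154] ang -12.32 tilt [ 0. -0. -1.] F [-1.2  -1.02  6.13] T [-0.283  0.374 -0.04 ] g 0.135 j [ 0.13  0.4  -0.7   1.71  0.28  1.13 -0.87]
```

Request:
{"name": "send_rows", "arguments": {"steps": [[[0,0,0],0.03],[[0,0,0],0.07],[[0,0,0],0.11],[[0,0,0],0.15],[[0,0,0],0.19],[[0,0,0],0.23],[[0,0,0],0.25],[[0,0,0],0.25]]}}

```text
clock: 14.3
position: [0.5332, 0.2082, 0.1154]
ee_rot: [0.973, -0.231, 0.0, -0.0]
ft_force: [-0.5, 0.4, 4.9]
grip_width: 0.129
```

```bash
python3 -c "
from h import *
st()"
```

```text
14.3 [0.5332 0.2082 0.1154] ang -26.65 tilt [ 0.001  0.    -1.   ] F [-0.46  0.37  4.9 ] T [-0.074 -0.002 -0.072] g 0.129 j [ 0.09  0.39 -0.66  1.71  0.26  1.13 -1.11]
```

Turned 0.25 rad freely: the pins are under the ring. Continuing with sinking.

Request:
{"name": "send_rows", "arguments": {"steps": [[[0,0,0],0.04],[[0,0,0],0.08],[[0,0,0],0.12],[[0,0,0],0.16],[[0,0,0.0003],0.2],[[0,0,0.0006],0.24],[[0,0,0.0008],0.26],[[0,0,0.0008],0.26]]}}

```text
clock: 15.3
position: [0.533, 0.2082, 0.1146]
ee_rot: [0.935, -0.355, 0.0, -0.0]
ft_force: [-0.9, -0.8, 4.9]
grip_width: 0.129
```

```bash
python3 -c "
from h import *
st()"
```

```text
15.3 [0.533  0.2082 0.1146] ang -41.53 tilt [ 0.  0. -1.] F [-0.87 -0.75  4.91] T [-0.04   0.192  0.008] g 0.129 j [ 0.06  0.38 -0.62  1.72  0.24  1.12 -1.35]
```

Request:
{"name": "send_rows", "arguments": {"steps": [[[0,0,0.0001],0.04],[[0,0,0.0003],0.08],[[0,0,0.0005],0.12],[[0,0,0.0008],0.16],[[0,0,0.0011],0.2],[[0,0,0.0014],0.24],[[0,0,0.0015],0.25],[[0,0,0.0015],0.25]]}}

```text
clock: 16.3
position: [0.5331, 0.2085, 0.1133]
ee_rot: [0.884, -0.468, 0.0, -0.0]
ft_force: [-0.3, -0.6, 6.3]
grip_width: 0.132
```

```bash
python3 -c "
from h import *
st()"
```

```text
16.3 [0.5331 0.2085 0.1133] ang -55.84 tilt [ 0.001  0.    -1.   ] F [-0.34 -0.62  6.33] T [ 0.059  0.267 -0.002] g 0.132 j [ 0.03  0.37 -0.58  1.72  0.22  1.12 -1.59]
```

Request:
{"name": "send_rows", "arguments": {"steps": [[[0,0,0.0003],0.04],[[0,0,0.0006],0.08],[[0,0,0.0009],0.12],[[0,0,0.0012],0.16],[[0,0,0.0015],0.2],[[0,0,0.0018],0.24],[[0,0,0.002],0.25],[[0,0,0.002],0.25]]}}

```text
clock: 17.3
position: [0.5331, 0.2086, 0.1114]
ee_rot: [0.818, -0.575, 0.0, -0.0]
ft_force: [-0.1, -0.3, 7.1]
grip_width: 0.128
```

```bash
python3 -c "
from h import *
st()"
```

```text
17.3 [0.5331 0.2086 0.1114] ang -70.15 tilt [ 0.001  0.001 -1.   ] F [-0.07 -0.3   7.08] T [0.143 0.177 0.142] g 0.128 j [-0.01  0.37 -0.54  1.72  0.2   1.11 -1.83]
```

Request:
{"name": "send_rows", "arguments": {"steps": [[[0,0,0.0002],0.02],[[0,0,0.0004],0.04],[[0,0,0.0006],0.06],[[0,0,0.0007],0.08],[[0,0,0.0007],0.1],[[0,0,0.0007],0.12],[[0,0,0.0007],0.12],[[0,0,0.0007],0.12]]}}

```text
clock: 18.3
position: [0.5336, 0.2087, 0.1112]
ee_rot: [0.782, -0.623, 0.0, -0.001]
ft_force: [-0.7, 0.3, 8.8]
grip_width: 0.127
```

```bash
python3 -c "
from h import *
st()"
```

```text
18.3 [0.5336 0.2087 0.1112] ang -77.03 tilt [ 0.002  0.001 -1.   ] F [-0.7   0.32  8.81] T [0.016 0.256 0.052] g 0.127 j [-0.02  0.36 -0.52  1.72  0.2   1.11 -1.94]
```

Request:
{"name": "send_rows", "arguments": {"steps": [[[0,0,0],0.02],[[0,0,0],0.04],[[0,0,0],0.06],[[0,0,0],0.08],[[0,0,0],0.1],[[0,0,0],0.1],[[0,0,0],0.1],[[0,0,0],0.1]]}}

```text
clock: 19.3
position: [0.5337, 0.2086, 0.1113]
ee_rot: [0.75, -0.661, 0.0, -0.001]
ft_force: [0.2, -0.6, 9.9]
grip_width: 0.135
```

```bash
python3 -c "
from h import *
st()"
```

```text
19.3 [0.5337 0.2086 0.1113] ang -82.77 tilt [ 0.002  0.001 -1.   ] F [ 0.19 -0.63  9.87] T [-0.013  0.11   0.024] g 0.135 j [-0.04  0.36 -0.5   1.72  0.19  1.1  -2.04]
```

Request:
{"name": "send_rows", "arguments": {"steps": [[[0,0,0],0.02],[[0,0,0],0.04],[[0,0,0],0.06],[[0,0,0],0.06],[[0,0,0],0.06],[[0,0,0],0.06],[[0,0,0],0.06],[[0,0,0],0.06]]}}

```text
clock: 20.3
position: [0.5337, 0.2087, 0.1113]
ee_rot: [0.731, -0.683, 0.001, -0.001]
ft_force: [-0.2, 0.3, 9.6]
grip_width: 0.129
```

```bash
python3 -c "
from h import *
st();save('wrist','w4');save('scene','s3');crop('s3',340,140,450,240,5)"
```

```text
20.3 [0.5337 0.2087 0.1113] ang -86.13 tilt [ 0.002  0.001 -1.   ] F [-0.19  0.34  9.63] T [-0.025 -0.012  0.796] g 0.129 j [-0.04  0.36 -0.49  1.72  0.19  1.1  -2.09]
```

View pics/w4.png

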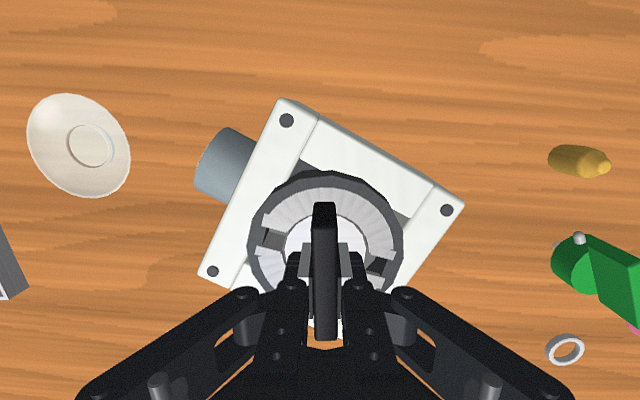

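View pics/s3_c340_140.png

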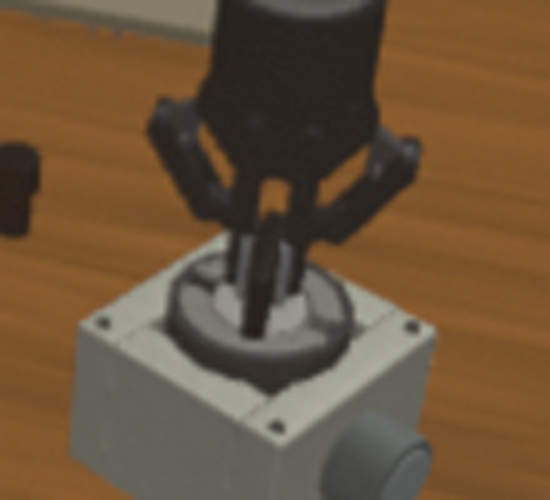

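Hard stop reached (0.80 N m at 1.29 rad): the bar is crosswise to the empty slots at (272,238) and (380,262), plug top flush with the ring. Easing the load, then releasing.

Request:
{"name": "send_rows", "arguments": {"steps": [[[0,0,0],-0.01],[[0,0,-0.0003],-0.015],[[0,0,-0.0006],-0.015],[[0,0,-0.0006],-0.015],[[0,0,-0.0006],-0.015],[[0,0,-0.0006],-0.015],[[0,0,-0.0006],-0.015],[[0,0,-0.0006],-0.015]]}}

```text
clock: 21.4
position: [0.5336, 0.2086, 0.1113]
ee_rot: [0.735, -0.678, 0.0, -0.001]
ft_force: [3.7, 1.6, 5.3]
grip_width: 0.13
```

```bash
python3 -c "
from h import *
st()"
```

```text
21.4 [0.5336 0.2086 0.1113] ang -85.34 tilt [ 0.002  0.001 -1.   ] F [3.72 1.61 5.28] T [ 0.557 -0.833  0.358] g 0.13 j [-0.04  0.36 -0.49  1.72  0.19  1.1  -2.08]
```

Request:
{"name": "send_rows", "arguments": {"steps": [[[0,0,0],0],[[0,0,0],0],[[0,0,0],0],[[0,0,0],0],[[0,0,0],0],[[0,0,0],0],[[0,0,0],0],[[0,0,0],0]], "hand": 0.6}}

```text
clock: 22.4
position: [0.533, 0.2081, 0.1109]
ee_rot: [0.735, -0.678, 0.0, -0.0]
ft_force: [0.1, 1.2, -0.5]
grip_width: 0.601
```

```bash
python3 -c "
from h import *
st()"
```

```text
22.4 [0.533  0.2081 0.1109] ang -85.37 tilt [ 0. -0. -1.] F [ 0.12  1.23 -0.47] T [0.045 0.023 0.006] g 0.601 j [-0.04  0.36 -0.49  1.73  0.19  1.1  -2.08]
```

Request:
{"name": "send_rows", "arguments": {"steps": [[[0,0,-0.008],0],[[0,0,-0.02],0],[[0,0,-0.035],0],[[0,0,-0.055],0],[[0,0,-0.075],0],[[0,0,-0.095],0],[[0,0,-0.11],0],[[0,0,-0.12],0]]}}

```text
clock: 23.4
position: [0.5331, 0.2082, 0.2321]
ee_rot: [0.735, -0.678, 0.0, -0.0]
ft_force: [0.3, 0.4, 0.8]
grip_width: 0.601
```

```bash
python3 -c "
from h import *
st();save('wrist','w5');save('scene','s4');save('top','t4')
crop('s4',340,140,450,240,5)
_,d,c=load('w5');w=cloud(d,c).reshape(-1,3);r=np.hypot(w[:,0]-.5333,w[:,1]-.208)
q=w[(r<.045)&(w[:,2]>.125)&(w[:,2]<.16)];print(len(q),np.median(q[:,2]),cv2.minAreaRect(q[:,:2].astype(np.float32)))
q=w[(r<.045)&(w[:,2]>.095)&(w[:,2]<.115)]
rr=np.hypot(q[:,0]-.5333,q[:,1]-.208);print('plug top',np.median(q[rr<.022][:,2]),'ring',np.median(q[(rr>.03)][:,2]))
"
```

```text
23.4 [0.5331 0.2082 0.2321] ang -85.37 tilt [ 0.001  0.    -1.   ] F [0.32 0.38 0.76] T [ 0.019 -0.018  0.025] g 0.601 j [-0.02  0.26 -0.51  1.58  0.13  1.33 -2.04]
998 0.14031187883209192 ((0.5343198776245117, 0.20853687822818756), (0.06344287097454071, 0.012016035616397858), 5.22417688369751)
plug top 0.10456058372965299 ring 0.10400387401441782
```

View pics/w5.png

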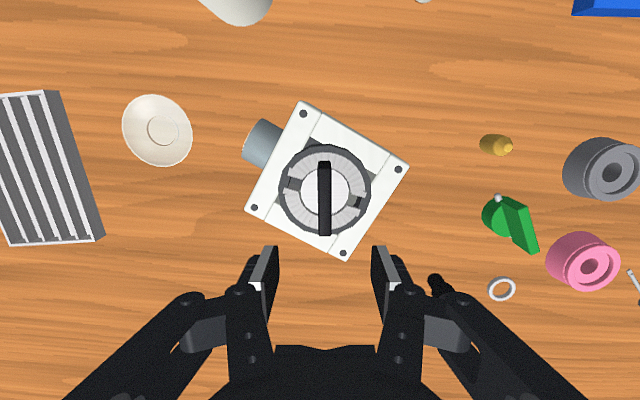

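View pics/s4_c340_140.png

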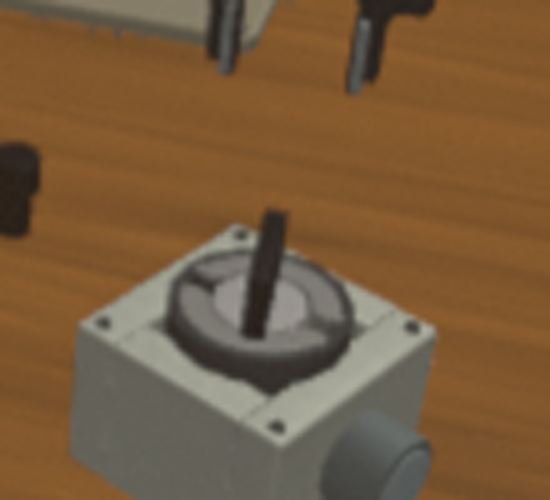

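View pics/t4.png

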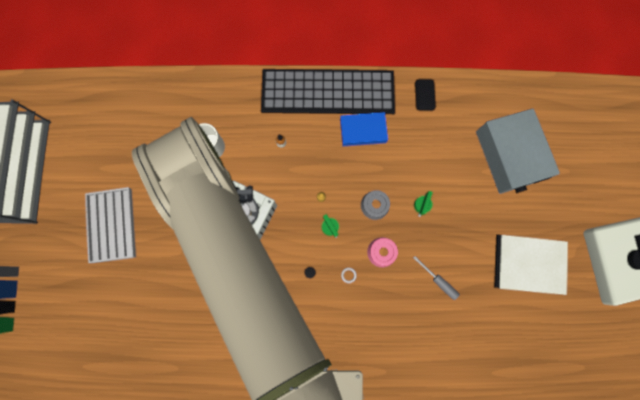

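Plug top is level with the ring (104.6 vs 104.0 mm). The bar lies at 5.2°, a turn of about 1.26 rad from the slots. The bystanders are unmoved, and the holder is free of the gripper.

```bash
python3 -c "
from h import *
print(manip.hand_in())"
```

```text
the job is handed in; nothing more can be done
None
```

The lamp holder is in the lamp house, turned clockwise to its hard stop and released. I handed the job in at about 23.5 s, and `hand_in` reports no verdict.

**What I did:** I lifted the black-handled holder out of the grey stand and lined it up by camera with the slots. It dropped straight in. I pressed it onto the spring plate and turned it 1.29 rad while letting it sink. Turning took 0.14 N m or less at each check, then jumped to 0.80 N m at the stop. After that I eased off, let go and backed away.

**Last checks:**
- **Depth:** the plug top measures 104.6 mm and the ring top 104.0 mm, so it is flush as it should be when home.
- **Turn:** the bar now lies about 1.26 rad from the measured slot line, matching the stated stop.
- **Release:** no load was left on the gripper after opening, and the holder stayed in place.
- **Other things:** in the last top picture the items in view are where they were. The arm hid the dish and most of the mug; the wrist picture shows the dish standing beside the lamp house and part of the mug.

**Disagreements:**
- **Grip height:** the holder sat about 2 mm lower in the hand than the grasp height implied, so I judged the sinking from spring-plate contact and force.
- **Plug centring:** the wrist and scene cameras differed by about 2 mm on where the plug was centred along the bar. I followed the scene camera.
- **Ramp pull:** I did not clearly feel the ramps pull down, because I lowered the holder at about their rate. While easing off, it stayed down when I relaxed the press.

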